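Line up a projector's quarter-turn fastener and hold its lamp cover shut

TASK

The sprung lamp cover on top of the projector will not close, because its slotted quarter-turn fastener was left turned. Take the yellow flat-blade driver from the rack, put the blade in the slot and turn the fastener counter-clockwise until the slot lines up with the two red marks, then press the cover down flush with the driver. Finish while still gripping the driver and firmly holding the cover shut with it, and leave everything else on the table undisturbed.

Things in the scene. Friction and masses are not known exactly. Their poses are not given: they have to be found in the camera images.
- projector: White projector, fixed: casing 280 (its x) x 370 (its y) mm, flat top 105 mm above the table. Origin under its centre; x points towards its lens, y to its left, z up. The pale grey lamp cover (150 x 112 mm, 6 mm thick) is let into its top at the +y half, hinged along the edge nearest the lens.
- cover (a joint): Angle (rad) of the lamp cover: 0 = shut, flush on its frame; 0.10 = fully up, as found. A foam seal pushes it up: at the fastener, 108 mm from the hinge, it takes about 2 N to start it and 7 N at flush, 11 mm lower. While the slot is out of line, a bar under the fastener stops the cover 8 mm above flush (0.074 rad); within about 0.2 rad of the marks the bar drops through.
- marks (a point): Centre of the fastener's hole, in the cover's top face. x (its own) runs along the line of the two red marks (each 11 x 4 mm, 25 to 36 mm from the centre on either side), z is square to the cover. The hole has a flat black rim 47 mm across that stands 1 mm proud of the cover.
- slot (a point): Centre of the slotted head's top face. x (its own) runs along the slot, z up out of the head. Brass head, 25 mm across inside the black rim, flush with the cover and too flat for fingers to turn; slot 4.2 mm wide, 25 mm long, 4.5 mm deep, dark at the bottom.
- fastener (a joint): Angle (rad) of the fastener: 0 = slot in line with the red marks; positive = turned clockwise from them, seen from above. Found 0.6 to 1.15 rad clockwise. Stops at -0.12 and +1.57. Stays where it is left (friction about 0.04 N m).
- flat_driver: Flat driver, yellow square handle, 110 g, standing tip down in one of the rack's three places. Origin at the middle of the blade's tip; x along the blade's width, z up to the handle. Blade 14 mm wide, 1.8 mm thick for the last 7 mm, then 5 mm; shaft 8 mm; handle 26 x 26 mm, 70 to 158 mm above the tip, flats square to x and y. Lift 75 mm straight up to clear the rack.
- rack: Black driver rack, fixed: 200 (its x) x 80 x 85 mm high. Origin under its centre. Three places in a row along its x, 62 mm apart, each a 17 mm hole in the top plate on which a driver's handle stands.
- cross_driver: Cross-tip driver with a red handle in the rack; same body and square handle as the flat driver (26 mm square, 88 mm long, 158 mm overall). Origin at its tip, z up towards the handle. Not needed: leave it in the rack.
- nut_driver: Nut driver with a blue handle in the rack; same body and square handle as the flat driver (26 mm square, 88 mm long, 158 mm overall). Origin at its tip, z up towards the handle. Not needed: leave it in the rack.
- glue_bottle: White glue bottle with orange nozzle, 46 mm across, 122 mm tall, origin under its centre. Leave alone.
- scissors: Teal-handled scissors lying flat, about 185 mm long, origin near the rivet. Leave alone.
- remote: White remote control, 140 x 46 x 20 mm, origin under its centre. Leave alone.
- lilac_tumbler: Lilac drinks tumbler with handle, 100 mm across, 240 mm tall, origin under its centre. Leave alone.
- cream_tumbler: Cream drinks tumbler, same shape. Leave alone.
There are look-alikes about, which are no part of the job. Of the things shaped like the flat_driver, the yellow one is meant.

How it is judged:
On the way, in this order (a step that is already met when the one before it is completed fails the run):
1. the flat driver is drawn out of the rack (distance of flat_driver from where it was at the start of the episode above 0.07 m), for 0.1 s.
2. the slot is brought into line with the red marks by the driver (value of joint fastener below 0.2 rad and contact force between flat_driver and fastener above 0.2 N), for 0.05 s.
At the end, for the whole second after the job is handed in: the cover is flush (within 0.012 rad, 1.3 mm at the fastener), the slot is within 0.2 rad of the red marks, and the driver, still gripped by the fingers, presses on the cover or its fastener with more than 4 N (value of joint cover below 0.012 rad and value of joint fastener below 0.2 rad and contact force between flat_driver and cover above 4 N and contact force between the fingers and flat_driver above 2 N); the arm keeps its last pose, push and grip.
It fails at once if another driver in the rack is disturbed (moved more than 30 mm) (distance of any of cross_driver, nut_driver from where it was at the start of the episode above 0.03 m).
It fails at once if the glue bottle, scissors, remote or a tumbler is disturbed (moved more than 30 mm) (distance of any of glue_bottle, scissors, remote, lilac_tumbler, cream_tumbler from where it was at the start of the episode above 0.03 m).
It also fails if it takes over 42 s, if anything falls off the work surface, if the arm or the gripper's body presses on something with over 40 N, if the wrist force passes 120 N, or if a joint passes its speed limit or range.

ROBOT

A 6-joint arm with a two-finger parallel gripper is mounted at the origin on the work surface. World frame = base frame: x ahead of the robot, y to its left, z up, the work surface at z = 0. Lengths are in m, angles in rad, forces in N, time in s.
With the tool pointing down it reaches from about 0.35 to 0.775 m from the base axis. Payload 5.5 kg.
Tool frame: the origin (TCP) lies at the very end of the fingers, on their centre line; the grasp point (between the pads) lies 19 mm behind it (grip_point_offset is the distance from the TCP to the grasp point, in m); z points along the fingers, y is the direction in which the jaws open and shut (so a half turn about z gives the same grasp; the last joint's range is limited). The gripper opens to 85 mm and grips with 20 to 120 N. Pads are 22 mm wide; open, the fingers measure 114 mm over their backs; the gripper's body (76 mm by 85 mm) begins 54 mm behind the grasp point. The pads swing forward as they close: fully open they stand 13 mm farther back than shut.
Start: joints at [-0.14, 0.313, 0.046, 1.304, 0, 1.431], TCP at [0.575, -0, 0.231] pointing down, gripper open.
Joint ranges: [-2.76, 2.76], [-0.86, 1.69], [-1.03, 1.26], [-2.2, 2.34], [-1.47, 1.5], [-3.14, 3.14]. Speed limits (rad/s): [2.57, 2.57, 3.14, 3.14, 3.14, 3.14].

INTERFACE

Orientations are given as a unit quaternion [w, x, y, z].
In Python, from workcell import * gives the robot as it stands.
- The arm moves only by the shell command python3 -m crank 'ROWS' [OPENING] [FORCE]. ROWS is a JSON object of lists of equal length, an entry for each row: "travel": the shift along the tool's x, y, z in units of 40 mm (1.0 is 40 mm), a list of three; "turn": the turn about the tool's z in rad. In form: {"travel": [[x, y, z], ...], "turn": [turn, ...]}. A call has 1 to 5 rows; each row is the pose to reach, as a shift and turn from the pose commanded when the call began, along the tool's axes at that moment; what a row does not reach only later rows make up. A row lasts 1/12 s, in which the tool goes at most 41.7 mm and 7.16 degrees, less where a joint would pass 70% of its speed; a pose out of reach is approached as far as the arm can. A call with a gripper value outside its range is refused whole. OPENING is the finger opening in mm, from 0 to 85.4, set as the call begins (- or left out, the last holds). The fingers move at their own pace and stop on an object; FORCE is the grip in N (left out, the last holds). Time passes only in rows, so rows that repeat a pose let the fingers close. It gives the time, the measured TCP pose, the force and the opening at its end, in the units of the state.
- get_state(): the state, without advancing time (a new reading comes with each control period).
- read_camera(name): name is "scene" or "side" or "wrist"; returns a dict with "image" (400x640x3 uint8, red, green, blue), "K" (3x3 intrinsics, pixels), "R" (3x3) and "t" (3): a world point X has camera coordinates R X + t. Camera axes: x right, y down, z forward; pixel columns grow to the right and rows downward; lengths in m; the calibration is good to about 2 mm. A picture is of the moment at which its call begins. There is no depth.
- hand_in(): hands the job in, once; it reports no verdict.
The state is a dict: "clock": time; "joint_pos": joint angles; "qvel": joint speeds; "tau": joint torques, N m; "tcp_pos": TCP position; "orientation": TCP orientation; "wrist_force": force on the tool from outside, world axes, zero at the start; "ft_torque": the same for the moment, N m; "finger_gap": finger opening in m.
Only numpy, scipy, OpenCV 4.12 (cv2) and the standard library are available. Lean on these libraries where they do the work, as an engineer would, in place of code of your own. Each camera call takes 0.05 s, during which the arm holds its last target. There are 200 camera calls.

## Working session

There is one attempt and no reset: what is moved stays moved. The work goes in short steps, Python scripts to look and compute and a shell command to move; the robot and the scene stay as the last step left them, time stands still between calls to the robot, and variables do not carry over. Pictures are saved under pics/ and viewed, about 8 in all and at most 12, crops included, and the job is handed in when it is done.

```bash
mkdir -p pics; cat > h.py <<'E'
from workcell import *
import numpy as np, cv2
def snap(n,f):
    c=read_camera(n); cv2.imwrite('pics/'+f,cv2.cvtColor(c['image'],cv2.COLOR_RGB2BGR)); np.savez('pics/'+f[:-4],**{k:np.array(c[k]) for k in('image','K','R','t')}); return c
def ray(c,uv):
    d=c['R'].T@np.linalg.inv(c['K'])@np.array([uv[0],uv[1],1.]); return -c['R'].T@c['t'], d/np.linalg.norm(d)
def plane(c,uv,z):
    o,d=ray(c,uv); return o+d*(z-o[2])/d[2]
def proj(c,X):
    p=c['K']@(c['R']@np.array(X)+c['t']); return p[:2]/p[2]
E
python3 - <<'E'
from h import *
for n in('scene','side','wrist'):
    c=snap(n,n+'0.png'); print(n,-c['R'].T@c['t'])
a=[cv2.imread(f'pics/{n}0.png') for n in('scene','side')]
print(get_state())
E
```

```text
scene [1.2986782  0.85909133 1.13271182]
side [-0.2805683  -0.94510377  0.94848733]
wrist [0.57487855 0.06910496 0.3713674 ]
{'clock': 0.15, 'joint_pos': array([-1.39644713e-01,  3.13861926e-01,  4.52230290e-02,  1.30359043e+00,
        8.12553001e-06,  1.43118986e+00]), 'qvel': array([-5.89603307e-05, -1.08428016e-03,  3.77974014e-03, -8.91895930e-04,
       -1.97554733e-03,  1.32980396e-03]), 'tau': array([ 1.76330479e-03, -4.81067133e+01,  2.98815805e+01,  1.39078675e-02,
       -1.10673584e-04, -5.56924022e-05]), 'tcp_pos': array([5.74613657e-01, 2.14287543e-05, 2.30587429e-01]), 'orientation': array([-5.74666710e-04,  7.07120125e-01,  7.07093074e-01, -4.27955970e-04]), 'wrist_force': array([ 0.31796719, -0.62121363,  0.28915391]), 'ft_torque': array([-0.02626213,  0.05431357,  0.00511347]), 'finger_gap': 0.08545879109126812}
```

View pics/scene0.png

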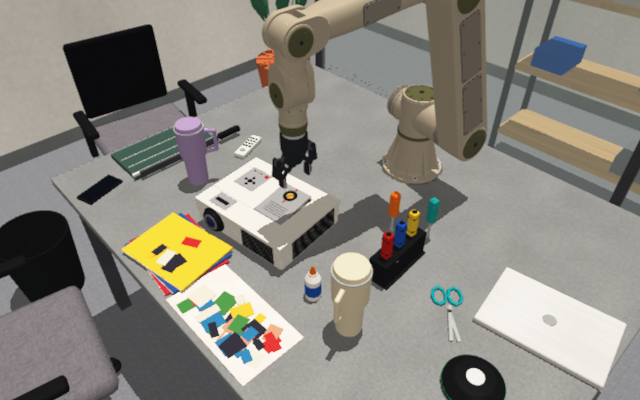

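View pics/side0.png

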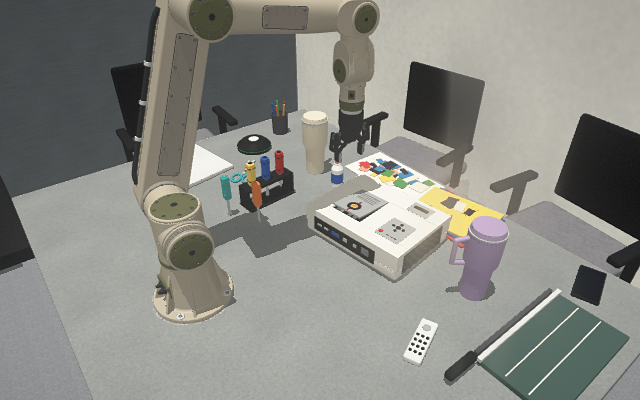

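```bash
cat >> h.py <<'E'
def tri(a,ua,b,ub):
    (o,d),(p,e)=ray(a,ua),ray(b,ub); s=np.linalg.lstsq(np.c_[d,-e],p-o,rcond=None)[0]
    A,B=o+s[0]*d,p+s[1]*e; return (A+B)/2,np.linalg.norm(A-B)
def blobs(img,lo,hi,roi,mn=30):
    x0,y0,x1,y1=roi; h=cv2.cvtColor(np.ascontiguousarray(img[y0:y1,x0:x1]),cv2.COLOR_RGB2HSV)
    n,l,s,c=cv2.connectedComponentsWithStats(cv2.inRange(h,lo,hi)); return [(s[i,4],c[i]+[x0,y0],s[i,:4]+[x0,y0,0,0]) for i in range(1,n) if s[i,4]>=mn]
E
python3 - <<'E'
from h import *
L=lambda f:dict(np.load('pics/'+f))
a,b=L('scene0.npz'),L('side0.npz')
H={'yellow':(22,32),'blue':(105,125),'red':(170,179),'orange':(5,16),'teal':(85,95)}
for k,(l,h) in H.items():
    A=blobs(a['image'],(l,130,70),(h,255,255),(370,180,445,265)); B=blobs(b['image'],(l,130,70),(h,255,255),(215,145,290,215))
    print(k,[(x[0],x[1].round(1),x[2]) for x in A],[(x[0],x[1].round(1),x[2]) for x in B])
    if A and B:
        m=max(A,key=lambda x:x[0]);n=max(B,key=lambda x:x[0]);print('   ',*tri(a,m[1],b,n[1]))
i=a['image'][170:290,340:460][...,::-1]; j=b['image'][140:230,205:305][...,::-1]
w=cv2.imread('pics/wrist0.png')
o=np.zeros((600,800,3),np.uint8); o[:360,:360]=cv2.resize(i,(360,360),interpolation=2); o[:360,400:800]=cv2.resize(j,(400,360),interpolation=2); o[362:600,0:380]=cv2.resize(w,(380,238),interpolation=3)
k=a['image'][150:270,190:350][...,::-1]; o[362:600,400:717]=cv2.resize(k,(317,238),interpolation=2)
cv2.imwrite('pics/m1.png',o)
E
```

```text
yellow [(np.int32(236), array([412.5, 222.7]), array([407, 209,  13,  28]))] [(np.int32(140), array([250.4, 172.8]), array([246, 163,  10,  23]))]
    [0.36950508 0.27877576 0.13143486] 0.003914858206681673
blue [(np.int32(254), array([399.9, 233.7]), array([394, 220,  13,  28]))] [(np.int32(149), array([265. , 167.7]), array([261, 157,   9,  23]))]
    [0.43028265 0.2810061  0.12928394] 0.0031584630511595304
red [] []
orange [(np.int32(241), array([394. , 204.1]), array([388, 192,  13,  25]))] [(np.int32(216), array([256.3, 193.1]), array([251, 181,  11,  26]))]
    [0.32961215 0.17743073 0.11530275] 0.003599954329240362
teal [(np.int32(243), array([432.2, 209.7]), array([426, 197,  13,  26]))] [(np.int32(61), array([238. , 177.4]), array([231, 173,  16,  10]))]
    [0.30694652 0.28302009 0.13987594] 0.026371394129197704
```

View pics/m1.png

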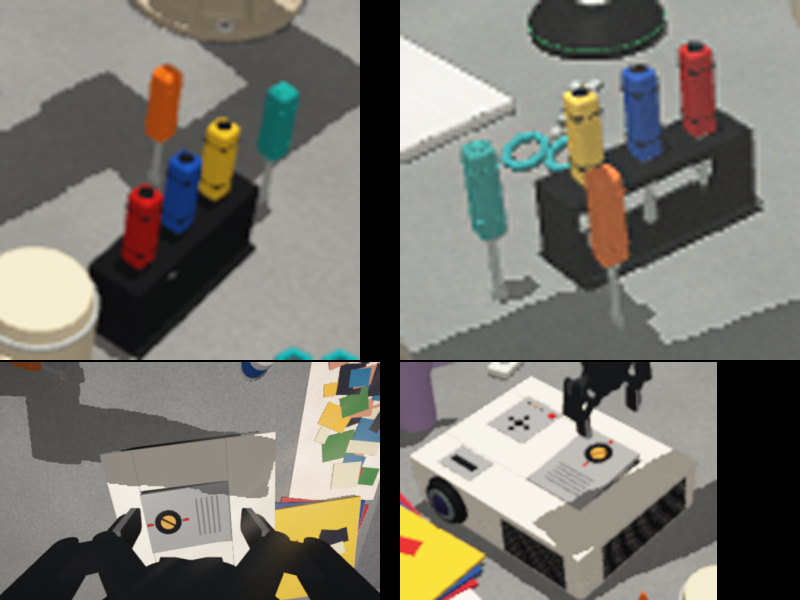

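The pictures show the rack with red, blue and yellow drivers at scene pixels (388,245), (400,234) and (412,223). Orange and teal look-alikes stand nearby at (394,204) and (432,210). The fastener is at wrist pixel (283,270). I'll move so the wrist camera looks straight down on the yellow driver.

```bash
python3 -m crank '{"travel":[[0,0,-1],[1,-1,-1.75],[2,-2,-1.75],[3,-3,-1.75],[3.5,-3.4,-1.75]],"turn":[0,0,0,0,0]}'; python3 -m crank '{"travel":[[0.9,-0.85,0],[1.75,-1.7,0],[1.75,-1.7,0],[1.75,-1.7,0],[1.75,-1.7,0]],"turn":[0,0,0,0,0]}'
python3 - <<'E'
from h import *
c=snap('wrist','w1.png'); a=snap('scene','s1.png'); print(get_state()['tcp_pos'],-c['R'].T@c['t'])
L=dict(np.load('pics/wrist0.npz'))
for n,lo,hi in(('brass',(12,120,120),(28,255,255)),('red',(172,120,90),(179,255,255)),('red0',(0,150,90),(6,255,255))):
    for s,p,bb in blobs(L['image'],lo,hi,(200,220,360,320),4): print(n,s,p.round(1),bb,plane(L,p,.116).round(4))
w=cv2.imread('pics/wrist0.png')[220:320,220:360]; o=np.zeros((600,640,3),np.uint8)
o[:400]=cv2.imread('pics/w1.png'); o[400:,:280]=cv2.resize(w,(280,200),interpolation=2)
cv2.imwrite('pics/m2.png',o)
E
```

```text
clock: 0.57
tcp_pos: [0.461, 0.1158, 0.3005]
orientation: [0.0, 0.708, 0.707, 0.0]
wrist_force: [0.1, 0.6, 0.6]
finger_gap: 0.0855
clock: 0.98
tcp_pos: [0.3937, 0.1856, 0.3003]
orientation: [0.0, 0.706, 0.708, 0.0]
wrist_force: [0.5, 0.3, -0.6]
finger_gap: 0.0858
[0.39481206 0.18474287 0.2999996 ] [0.39353473 0.2547305  0.44113068]
brass 201 [286.4 263.9] [274 258  23  15] [ 0.5393 -0.0696  0.116 ]
brass 214 [280.2 273.8] [271 266  22  15] [ 0.5327 -0.0809  0.116 ]
red0 27 [313.  264.4] [309 263   9   4] [ 0.5662 -0.0702  0.116 ]
red0 30 [253.3 274.2] [249 273  10   4] [ 0.5051 -0.0814  0.116 ]
```

View pics/m2.png

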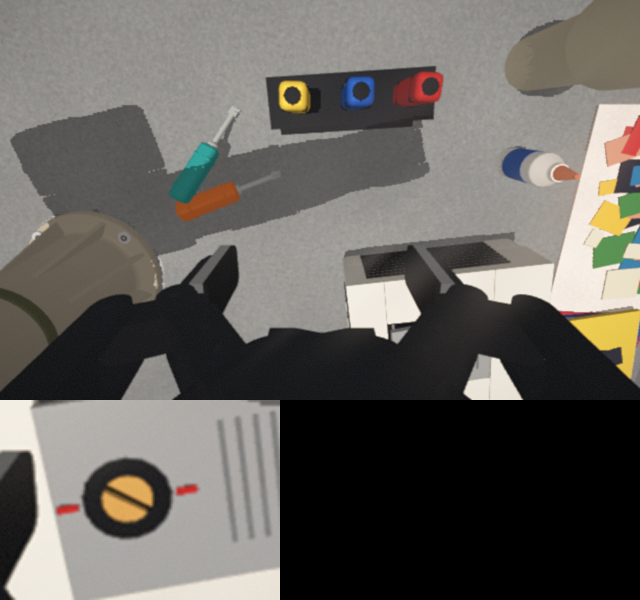

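The wrist view shows yellow at (293,95), blue at (360,92) and red at (430,85) in the rack. The slot is turned about 0.71 rad clockwise from the marks, and the fastener is at about (0.536,-0.0755). Next I'll work out the yellow handle's yaw.

```bash
python3 - <<'E'
from h import *
c=dict(np.load('pics/w1.npz'))
for n,l,h in(('yellow',20,34),('blue',105,125)):
    h_=cv2.cvtColor(c['image'],cv2.COLOR_RGB2HSV); m=cv2.inRange(h_,(l,120,60),(h,255,255)); m[:60]=0;m[130:]=0;m[:,:260]=0;m[:,400:]=0
    k=max(cv2.findContours(m,0,2)[0],key=cv2.contourArea); r=cv2.minAreaRect(k); q=cv2.boxPoints(r)
    P=np.array([plane(c,p,.173) for p in q]); print(n,r,P.mean(0).round(4),[np.degrees(np.arctan2(*(P[i+1]-P[i])[1::-1])).round(1) for i in range(3)],[np.linalg.norm(P[i+1]-P[i]).round(4) for i in range(3)])
for p in((237,108),(280,175)): print(plane(c,p,0).round(3))
cv2.imwrite('pics/m3.png',cv2.resize(c['image'][60:140,260:400][...,::-1],(700,400),interpolation=2))
E
```

```text
yellow ((294.0, 96.0), (32.0, 32.0), 90.0) [0.3693 0.2759 0.173 ] [np.float64(0.2), np.float64(-90.5), np.float64(-179.8)] [np.float64(0.0283), np.float64(0.027), np.float64(0.0291)]
blue ((357.5, 92.5), (33.0, 33.0), 90.0) [0.4262 0.279  0.173 ] [np.float64(0.2), np.float64(-86.9), np.float64(-179.8)] [np.float64(0.0291), np.float64(0.0277), np.float64(0.03)]
[0.268 0.273 0.   ]
[0.329 0.172 0.   ]
```

View pics/m3.png

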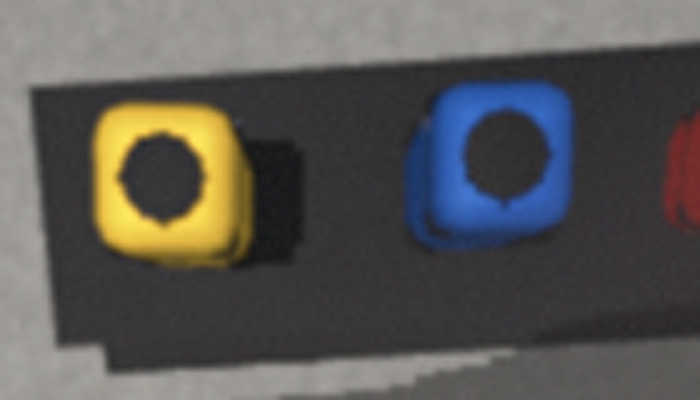

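```bash
python3 -m crank '{"travel":[[1,-0.3,0],[2,-0.6,0.5],[2.28,-0.67,1],[2.28,-0.67,1.5],[2.28,-0.67,1.5]],"turn":[0,0,0,0,0]}' 50
python3 -m crank '{"travel":[[0,0,0],[0,0,0]],"turn":[0,0]}'
python3 - <<'E'
from h import *
c=snap('wrist','w2.png'); s=get_state(); print(s['tcp_pos'],s['joint_pos'],s['orientation'])
h_=cv2.cvtColor(c['image'],cv2.COLOR_RGB2HSV); m=cv2.inRange(h_,(20,120,60),(34,255,255)); k=max(cv2.findContours(m,0,2)[0],key=cv2.contourArea); print(cv2.boundingRect(k)); q=cv2.boxPoints(cv2.minAreaRect(k)); P=np.array([plane(c,p,.173) for p in q]);print(P.round(4))
print(proj(c,s['tcp_pos']), proj(c,[s['tcp_pos'][0],s['tcp_pos'][1],.173]))
E
```

```text
clock: 1.5
tcp_pos: [0.3662, 0.2754, 0.236]
orientation: [-0.001, 0.707, 0.707, -0.003]
wrist_force: [-0.1, -0.1, -0.8]
finger_gap: 0.0496
clock: 1.67
tcp_pos: [0.3685, 0.2757, 0.2409]
orientation: [0.0, 0.708, 0.706, 0.0]
wrist_force: [-0.2, -0.8, 1.4]
finger_gap: 0.0498
[0.36866448 0.27589398 0.24130014] [ 4.67934698e-01  8.70224978e-02 -2.12584124e-01  1.26950594e+00
 -1.60010775e-04  2.04067715e+00] [3.38052851e-04 7.07794299e-01 7.06418088e-01 7.75166713e-04]
(304, 175, 33, 49)
[[0.3557 0.3057 0.173 ]
 [0.3798 0.3056 0.173 ]
 [0.3803 0.2672 0.173 ]
 [0.355  0.2673 0.173 ]]
[321.38249458 251.71064373] [321.28478102 212.5704008 ]
```

View pics/w2.png

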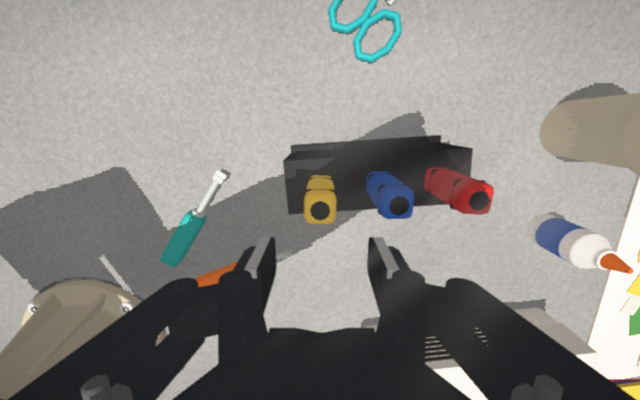

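The picture shows the yellow top at (320,210), against the tool axis at (321,213), so it is centred. I'll descend, grip, then lift.

```bash
python3 -m crank '{"travel":[[0,0,0.8],[0,0,1.6],[0,0,2.3],[0,0,2.87],[0,0,2.87]],"turn":[0,0,0,0,0]}'
python3 -m crank '{"travel":[[0,0,0],[0,0,0],[0,0,0],[0,0,0],[0,0,0]],"turn":[0,0,0,0,0]}' 10 80
python3 -m crank '{"travel":[[0,0,-0.4],[0,0,-1.2],[0,0,-2],[0,0,-3],[0,0,-3.5]],"turn":[0,0,0,0,0]}'
python3 -m crank '{"travel":[[0,0,-0.4],[0,0,-0.4],[0,0,-0.4]],"turn":[0,0,0]}'
python3 - <<'E'
from h import *
c=snap('wrist','w3.png'); b=snap('side','d3.png');a=snap('scene','s3.png'); s=get_state(); print(s['tcp_pos'],s['joint_pos'],s['finger_gap'])
T=s['tcp_pos']-[0,0,.111]; 
o=np.zeros((500,800,3),np.uint8)
for i,(k,g) in enumerate(((c,'w3'),(b,'d3'),(a,'s3'))):
    p=proj(k,T); print(p); u,v=np.clip(p.astype(int),60,[579,339]); 
    if i: o[:400,400*(i-1):400*i]=cv2.resize(k['image'][v-50:v+50,u-50:u+50][...,::-1],(400,400),interpolation=2)
cv2.imwrite('pics/m4.png',o[:400])
E
```

```text
clock: 2.13
tcp_pos: [0.3703, 0.2766, 0.1273]
orientation: [0.002, 0.708, 0.706, 0.003]
wrist_force: [-1.6, -0.0, 5.7]
finger_gap: 0.0497
clock: 2.55
tcp_pos: [0.3706, 0.2768, 0.1288]
orientation: [0.001, 0.708, 0.706, 0.003]
wrist_force: [-1.6, -0.8, 10.7]
finger_gap: 0.0251
clock: 2.97
tcp_pos: [0.3694, 0.2765, 0.2711]
orientation: [0.001, 0.708, 0.707, 0.003]
wrist_force: [0.9, 0.7, -1.8]
finger_gap: 0.0254
clock: 3.22
tcp_pos: [0.3685, 0.2763, 0.2827]
orientation: [0.001, 0.708, 0.707, 0.002]
wrist_force: [-0.2, 0.0, -1.7]
finger_gap: 0.0247
[0.3668738  0.2757951  0.28010921] [ 4.69456691e-01  7.83753251e-02 -1.27534343e-01  1.36683824e+00
 -5.45746124e-05  2.04091258e+00] 0.025207557610458647
[318.92069084 198.15180935]
[249.7923046  164.11137778]
[414.50201287 211.99357378]
```

View pics/w3.png

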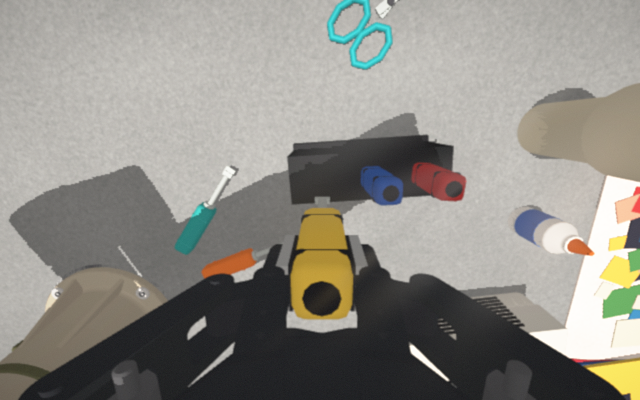

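View pics/m4.png

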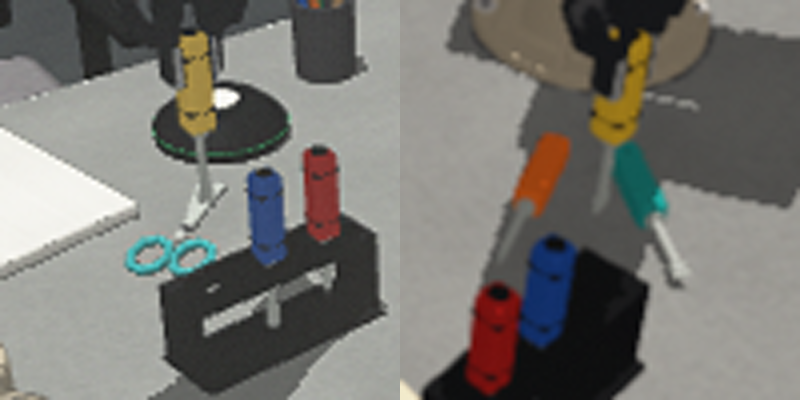

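The driver is out and upright. The blade tip at wrist pixel (322,201) is about 16 px wide, so the blade lies along the jaw axis (world x). Next I'll carry it over the fastener.

```bash
python3 -m crank '{"travel":[[-0.9,0.3,0],[-1.8,0.8,0],[-2.7,1.3,0],[-3.6,1.75,0],[-4.5,2.2,0]],"turn":[0,0,0,0,0]}'
python3 -m crank '{"travel":[[-0.9,0.4,0],[-1.8,0.8,0],[-2.7,1.3,0],[-3.6,1.7,0],[-4.29,2.03,0]],"turn":[0.1,0.2,0.3,0.4,0.5]}'
python3 -m crank '{"travel":[[0,0,0],[0,0,0]],"turn":[0,0]}'
python3 - <<'E'
from h import *
from scipy.spatial.transform import Rotation as Ro
s=get_state(); print(s['tcp_pos'],s['joint_pos'],s['orientation']); q=s['orientation']; print(Ro.from_quat(np.r_[q[1:],q[0]]).as_matrix().round(3))
c=snap('wrist','w4.png'); b=snap('side','d4.png'); T=s['tcp_pos']-[0,0,.113]; print('tip',proj(c,T),'slot',proj(c,[.536,-.0755,.116]))
cv2.imwrite('pics/m5.png',cv2.resize(c['image'][80:280,200:440][...,::-1],(720,600),interpolation=2))
E
```

```text
clock: 3.78
tcp_pos: [0.455, 0.0947, 0.28]
orientation: [-0.001, 0.707, 0.707, -0.001]
wrist_force: [0.7, 1.3, -0.5]
finger_gap: 0.025
clock: 4.2
tcp_pos: [0.5367, -0.0781, 0.2794]
orientation: [-0.001, 0.862, 0.507, -0.001]
wrist_force: [0.8, -0.0, -0.9]
finger_gap: 0.0255
clock: 4.37
tcp_pos: [0.5361, -0.0768, 0.2791]
orientation: [-0.001, 0.861, 0.509, -0.001]
wrist_force: [0.5, -0.9, -1.0]
finger_gap: 0.0255
[ 0.53613834 -0.07677857  0.27911878] [-2.90576499e-01  2.42295729e-01  6.68299184e-02  1.39910415e+00
  1.53815592e-04  1.78285479e+00] [-0.00143772  0.86073551  0.50904893 -0.00122431]
[[ 0.482  0.876 -0.004]
 [ 0.876 -0.482  0.001]
 [-0.001 -0.004 -1.   ]]
tip [321.57669849 197.66911956] slot [321.00520456 184.84101209]
```

View pics/m5.png

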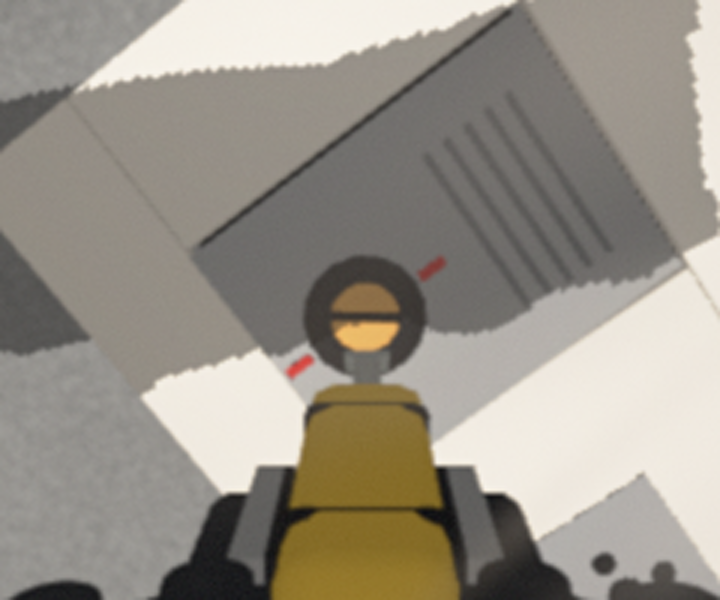

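The slot at pixel (322,185) is parallel to the blade, whose tip is at (322.7,197). I'll drop to a few millimetres above it and look again.

```bash
python3 -m crank '{"travel":[[0.02,0,0.4],[0.02,0,0.8],[0.02,0,1.05],[0.02,0,1.05],[0.02,0,1.05]],"turn":[0,0,0,0,0]}'
python3 - <<'E'
from h import *
s=get_state(); print(s['tcp_pos'],s['wrist_force'])
c=snap('wrist','w5.png'); T=s['tcp_pos']-[0,0,.113]; print('tip',proj(c,T),'slot',proj(c,[.536,-.0755,.116]))
cv2.imwrite('pics/m6.png',cv2.resize(c['image'][150:250,260:390][...,::-1],(780,600),interpolation=2))
E
```

```text
clock: 4.88
tcp_pos: [0.5361, -0.0734, 0.2391]
orientation: [-0.001, 0.86, 0.511, -0.0]
wrist_force: [0.1, 0.3, -1.8]
finger_gap: 0.0251
[ 0.53610408 -0.07343737  0.23908549] [ 0.09106681  0.31705936 -1.81951238]
tip [321.33478914 197.70036225] slot [322.25957765 196.82303788]
```

View pics/m6.png

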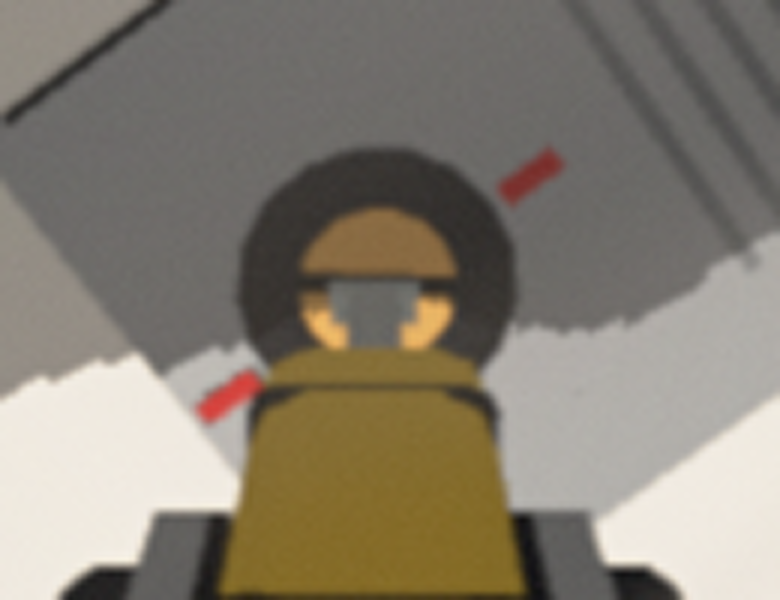

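```bash
python3 - <<'E'
from h import *
from scipy.optimize import least_squares
for f,r,tz in(('wrist0',(250,240,320,300),None),('w4',(280,150,360,220),None),('w5',(300,165,345,212),None)):
    c=dict(np.load(f'pics/{f}.npz')); h=cv2.cvtColor(c['image'],cv2.COLOR_RGB2HSV); x0,y0,x1,y1=r
    m=np.zeros(h.shape[:2],np.uint8); m[y0:y1,x0:x1]=cv2.inRange(h,(8,110,70),(22,255,255))[y0:y1,x0:x1]
    if f!='wrist0': # keep the upper half only: free of the driver
        ys=np.nonzero(m)[0]; print('rows',[(y,int((m[y]>0).sum())) for y in range(ys.min(),ys.max()+1)][:34])
    n,l,s,ce=cv2.connectedComponentsWithStats(m); print([(s[i],ce[i].round(1)) for i in range(1,n) if s[i,4]>15])
    hull=[]
    for x in range(x0,x1):
        yy=np.nonzero(m[:,x])[0]
        if len(yy): hull.append((x,yy.min()-.5)); 
        if len(yy) and f=='wrist0': hull.append((x,yy.max()+.5))
    P=np.array([plane(c,p,.116)[:2] for p in hull])
    q=least_squares(lambda q:np.hypot(*(P-q[:2]).T)-.0125,[.536,-.0755],loss='soft_l1',f_scale=.0005); X=[*q.x,.116]; print(f,q.x.round(4),'px',proj(c,X).round(1),'cam',(-c['R'].T@c['t']).round(4), 'axis',c['R'][2].round(3))
E
```

```text
[(array([270, 257,  27,  25, 490], dtype=int32), array([283.2, 269. ]))]
wrist0 [ 0.5358 -0.0756] px [283.  269.1] cam [0.5749 0.0691 0.3714] axis [-0.001 -0.272 -0.962]
rows [(175, 8), (176, 12), (177, 14), (178, 16), (179, 18), (180, 20), (181, 21), (182, 22), (183, 20), (184, 0), (185, 0), (186, 0), (187, 22), (188, 22), (189, 22), (190, 22), (191, 21), (192, 19), (193, 18), (194, 17), (195, 13), (196, 9), (197, 0), (198, 0), (199, 0), (200, 0), (201, 0), (202, 0), (203, 0), (204, 0), (205, 0), (206, 0), (207, 0), (208, 9)]
[(array([311, 175,  22,   9, 151], dtype=int32), array([321.6, 179.6])), (array([311, 187,  22,  10, 185], dtype=int32), array([321.3, 190.9])), (array([303, 208,  38,  12, 342], dtype=int32), array([321.5, 214.1]))]
w4 [ 0.5357 -0.0771] px [321.5 186.2] cam [ 0.5699 -0.0164  0.4199] axis [-0.134 -0.238 -0.962]
rows [(185, 7), (186, 12), (187, 16), (188, 18), (189, 20), (190, 22), (191, 22), (192, 24), (193, 24), (194, 25), (195, 21), (196, 0), (197, 0), (198, 0), (199, 8), (200, 9), (201, 11), (202, 11), (203, 11), (204, 14), (205, 13), (206, 12), (207, 10), (208, 24), (209, 28), (210, 33), (211, 33)]
[(array([311, 185,  25,  11, 211], dtype=int32), array([322.8, 190.8])), (array([306, 199,  33,  13, 217], dtype=int32), array([322.3, 206.7]))]
w5 [ 0.536  -0.0759] px [322.5 197.2] cam [ 0.5692 -0.0128  0.3799] axis [-0.13  -0.239 -0.962]
```

```bash
python3 -m crank '{"travel":[[-0.03,0,0],[-0.058,0,0.1],[-0.058,0,0.1],[-0.058,0,0.1],[-0.058,0,0.1]],"turn":[0,0,0,0,0]}'
python3 - <<'E'
from h import *
for i in range(3):
    s=get_state(); c=snap('wrist','w6.png'); print(s['tcp_pos'],-c['R'].T@c['t'])
T=s['tcp_pos']-[0,0,.113]; print('tip',proj(c,T),'slot',proj(c,[.5359,-.0761,.116]))
h=cv2.cvtColor(c['image'],cv2.COLOR_RGB2HSV); m=cv2.inRange(h,(8,110,70),(22,255,255))[180:215,300:345]; print([(180+y,int((m[y]>0).sum())) for y in range(35) if 1])
E
```

```text
clock: 5.35
tcp_pos: [0.5358, -0.0767, 0.2355]
orientation: [0.0, 0.86, 0.51, 0.0]
wrist_force: [-0.2, -0.4, -1.4]
finger_gap: 0.0251
[ 0.53577224 -0.07672768  0.23549522] [ 0.56883849 -0.01604573  0.37636366]
[ 0.53580202 -0.07670261  0.23549093] [ 0.56885646 -0.01603419  0.37635525]
[ 0.53582347 -0.07669753  0.23546011] [ 0.56886351 -0.01601783  0.37633415]
tip [321.13300025 197.74734972] slot [320.90152734 195.4113864 ]
[(180, 0), (181, 0), (182, 0), (183, 9), (184, 13), (185, 17), (186, 19), (187, 21), (188, 21), (189, 23), (190, 24), (191, 25), (192, 25), (193, 20), (194, 0), (195, 0), (196, 0), (197, 7), (198, 10), (199, 9), (200, 10), (201, 9), (202, 8), (203, 8), (204, 11), (205, 11), (206, 8), (207, 4), (208, 24), (209, 28), (210, 32), (211, 33), (212, 34), (213, 34), (214, 28)]
```

```bash
python3 -m crank '{"travel":[[0.012,0,0.06],[0.012,0,0.12],[0.012,0,0.18],[0.012,0,0.24],[0.012,0,0.27]],"turn":[0,0,0,0,0]}'; python3 -m crank '{"travel":[[0,0,0],[0,0,0]],"turn":[0,0]}'
python3 - <<'E'
from h import *
s=get_state(); c=snap('wrist','w7.png'); print(s['tcp_pos'],s['wrist_force'],s['ft_torque'])
T=s['tcp_pos']-[0,0,.113]; print('tip',proj(c,T),'slot',proj(c,[.5359,-.0761,.116]))
cv2.imwrite('pics/m7.png',cv2.resize(c['image'][150:250,260:390][...,::-1],(780,600),interpolation=2))
E
```

```text
clock: 5.92
tcp_pos: [0.5359, -0.0761, 0.2242]
orientation: [-0.0, 0.86, 0.51, -0.0]
wrist_force: [0.5, 0.6, 0.9]
finger_gap: 0.0253
clock: 6.08
tcp_pos: [0.5359, -0.0761, 0.2246]
orientation: [0.0, 0.86, 0.51, 0.0]
wrist_force: [-0.7, 0.6, 0.4]
finger_gap: 0.0256
[ 0.53591449 -0.07614417  0.22463422] [-0.74402294  0.57817326  0.37287333] [0.02887453 0.19559636 0.01629848]
tip [321.16615266 197.74614404] slot [321.13045117 198.95743907]
```

View pics/m7.png

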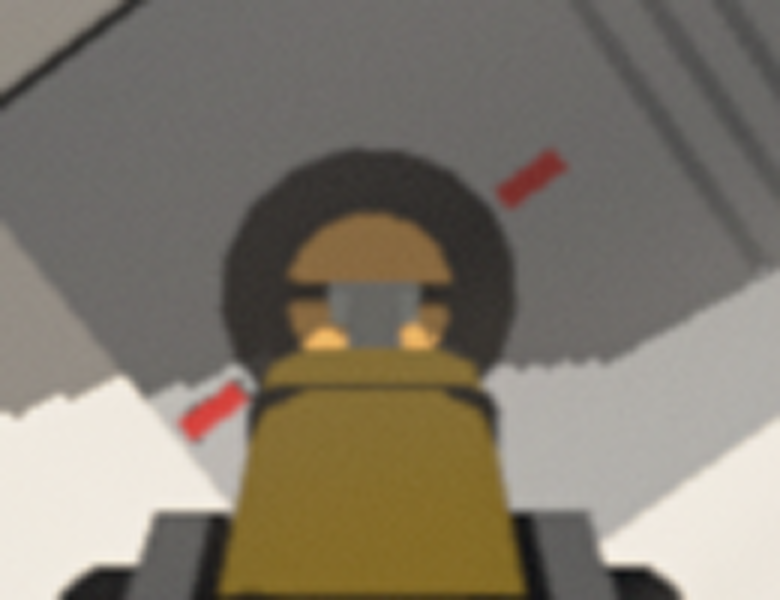

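The blade end now disappears at the slot's near edge, at crop (372,283), with almost no force. That suggests it has entered the slot. I'll press gently to confirm.

```bash
python3 -m crank '{"travel":[[0,0,0.03],[0,0,0.06],[0,0,0.06],[0,0,0.06]],"turn":[0,0,0,0]}';python3 -m crank '{"travel":[[0,0,0.03],[0,0,0.06],[0,0,0.06],[0,0,0.06]],"turn":[0,0,0,0]}'
python3 - <<'E'
from h import *
s=get_state(); print(s['tcp_pos'],s['wrist_force'],s['ft_torque'],proj(read_camera('wrist'),[.5359,-.0761,.116]))
E
```

```text
clock: 6.47
tcp_pos: [0.5359, -0.0761, 0.2223]
orientation: [0.0, 0.86, 0.51, 0.0]
wrist_force: [-1.4, 0.4, 2.4]
finger_gap: 0.0252
clock: 6.8
tcp_pos: [0.536, -0.0761, 0.2214]
orientation: [0.001, 0.86, 0.51, 0.001]
wrist_force: [-4.4, 0.5, 12.3]
finger_gap: 0.0252
[ 0.53599245 -0.07614633  0.22144894] [-4.42584513  0.46089232 12.27279624] [ 0.31332374  1.23799482 -0.0539361 ] [320.85399212 199.94639998]
```

Contact came about where the slot floor should be and went stiff at the bar stop, so the blade is seated. I'll ease off slightly and turn counter-clockwise (negative about tool z).

```bash
python3 -m crank '{"travel":[[0,0,-0.06],[0,0,-0.06],[0,0,-0.06],[0,0,-0.06],[0,0,-0.06]],"turn":[0,-0.12,-0.24,-0.36,-0.48]}';python3 -m crank '{"travel":[[0,0,0],[0,0,0],[0,0,0],[0,0,0],[0,0,0]],"turn":[-0.12,-0.24,-0.36,-0.4,-0.4]}'
python3 - <<'E'
from h import *
s=get_state(); c=snap('wrist','w8.png'); print(s['tcp_pos'],s['wrist_force'],s['ft_torque'],s['orientation'])
cv2.imwrite('pics/m8.png',cv2.resize(c['image'][150:250,260:390][...,::-1],(780,600),interpolation=2))
E
```

```text
clock: 7.27
tcp_pos: [0.5362, -0.0766, 0.2223]
orientation: [0.001, 0.712, 0.702, -0.0]
wrist_force: [-0.9, -0.5, 2.7]
finger_gap: 0.0253
clock: 7.68
tcp_pos: [0.5361, -0.0763, 0.2221]
orientation: [0.0, 0.561, 0.828, -0.0]
wrist_force: [0.4, 1.1, 1.9]
finger_gap: 0.0254
[ 0.5361453  -0.07634828  0.22209447] [0.38811809 1.07049641 1.88959017] [-0.09515999  0.21172346 -0.03142737] [ 2.18696746e-04  5.60541634e-01  8.28126214e-01 -3.74982333e-05]
```

View pics/m8.png

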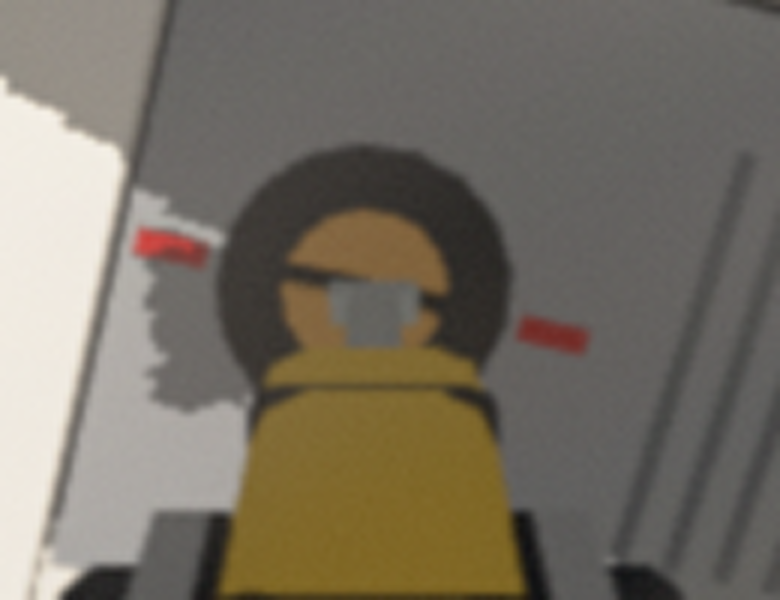

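The slot now lies along the line of the red marks: slope 12.3° against 12.8°. I'll press down in small steps and watch the force.

```bash
python3 -m crank '{"travel":[[0,0,0.05],[0,0,0.1],[0,0,0.14],[0,0,0.18],[0,0,0.18]],"turn":[0,0,0,0,0]}';python3 -m crank '{"travel":[[0,0,0.02],[0,0,0.04],[0,0,0.04],[0,0,0.04]],"turn":[0,0,0,0]}'
```

```text
clock: 8.15
tcp_pos: [0.5361, -0.0763, 0.2149]
orientation: [0.0, 0.561, 0.828, -0.0]
wrist_force: [-1.4, -1.0, 4.5]
finger_gap: 0.0248
clock: 8.48
tcp_pos: [0.5361, -0.0763, 0.2137]
orientation: [0.0, 0.561, 0.828, -0.0]
wrist_force: [-1.3, -0.6, 5.4]
finger_gap: 0.0253
```

```bash
python3 -m crank '{"travel":[[0,0,0.02],[0,0,0.04],[0,0,0.04],[0,0,0.04]],"turn":[0,0,0,0]}';python3 -m crank '{"travel":[[0,0,0.02],[0,0,0.04],[0,0,0.04],[0,0,0.04]],"turn":[0,0,0,0]}'
```

```text
clock: 8.82
tcp_pos: [0.5362, -0.0764, 0.2133]
orientation: [0.001, 0.561, 0.828, 0.0]
wrist_force: [-3.6, 0.1, 11.7]
finger_gap: 0.025
clock: 9.15
tcp_pos: [0.5363, -0.0764, 0.2128]
orientation: [0.002, 0.561, 0.828, 0.0]
wrist_force: [-4.9, 0.2, 17.9]
finger_gap: 0.0251
```

It goes stiff at TCP z 0.2133, against the 0.2135 predicted for flush, with 18 N. I've used all my views, so the last check on slot line and cover height is numeric.

```bash
python3 -m crank '{"travel":[[0,0,0.01],[0,0,0.01],[0,0,0.01],[0,0,0.01]],"turn":[0,0,0,0]}'
python3 - <<'E'
from h import *
snap('wrist','w9.png'); s=get_state(); print(s['tcp_pos'],s['wrist_force'],s['finger_gap'])
for f in('w8','w9'):
    c=dict(np.load(f'pics/{f}.npz')); h=cv2.cvtColor(c['image'],cv2.COLOR_RGB2HSV)
    R=sorted([x for r in((0,8),(170,179)) for x in blobs(c['image'],(r[0],110,60),(r[1],255,255),(270,170,370,225),8)],key=lambda x:x[1][0])
    m=np.zeros(h.shape[:2],np.uint8); m[175:212,300:345]=cv2.inRange(h,(8,110,70),(22,255,255))[175:212,300:345]
    n,l,st,ce=cv2.connectedComponentsWithStats(m); i=min((i for i in range(1,n) if st[i,4]>40),key=lambda i:ce[i][1]); 
    p=np.array([(x,np.nonzero(l[:,x]==i)[0].max()) for x in range(st[i,0]+2,st[i,0]+st[i,2]-2)]); k=p[:,0]<316
    print(f,[(x[0],x[1].round(1)) for x in R],'slot edge slope deg',np.degrees(np.arctan(np.polyfit(*p.T,1)[0])).round(1),p.tolist()[:26])
    if len(R)>=2:
        for z in(.105,.113,.116): 
            a,b=plane(c,R[0][1],z),plane(c,R[-1][1],z); print(z,((a+b)/2).round(4),np.linalg.norm(a-b).round(4),'mark slope',np.degrees(np.arctan2(*(R[-1][1]-R[0][1])[::-1])).round(1))
E
```

```text
clock: 9.48
tcp_pos: [0.5363, -0.0764, 0.2127]
orientation: [0.002, 0.561, 0.828, 0.0]
wrist_force: [-5.1, 0.3, 18.7]
finger_gap: 0.0252
[ 0.53632754 -0.07646897  0.21275269] [-5.98562894 -0.24645206 20.74376896] 0.025124032603065033
w8 [(np.int32(41), array([287.8, 190.8])), (np.int32(41), array([351.6, 205.3]))] slot edge slope deg 9.3 [[310, 193], [311, 193], [312, 194], [313, 194], [314, 194], [315, 194], [316, 194], [317, 195], [318, 195], [319, 195], [320, 195], [321, 195], [322, 195], [323, 195], [324, 195], [325, 195], [326, 195], [327, 195], [328, 195], [329, 196], [330, 197], [331, 198], [332, 198]]
0.105 [ 0.5358 -0.0783  0.105 ] 0.0625 mark slope 12.8
0.113 [ 0.535  -0.0763  0.113 ] 0.0605 mark slope 12.8
0.116 [ 0.5347 -0.0755  0.116 ] 0.0598 mark slope 12.8
w9 [(np.int32(44), array([286.9, 189.6])), (np.int32(45), array([351.1, 205.7]))] slot edge slope deg 9.7 [[310, 193], [311, 193], [312, 193], [313, 193], [314, 194], [315, 194], [316, 194], [317, 194], [318, 195], [319, 195], [320, 195], [321, 195], [322, 195], [323, 195], [324, 195], [325, 195], [326, 195], [327, 195], [328, 195], [329, 196], [330, 197], [331, 198]]
0.105 [ 0.5347 -0.0761  0.105 ] 0.0608 mark slope 14.1
0.113 [ 0.5339 -0.074   0.113 ] 0.0588 mark slope 14.1
0.116 [ 0.5336 -0.0733  0.116 ] 0.0581 mark slope 14.1
```

```bash
python3 -c "
from workcell import *
print(hand_in()); s=get_state(); print(s['clock'],s['tcp_pos'],s['wrist_force'],s['finger_gap'])"
```

```text
the job is handed in; nothing more can be done
None
the job is handed in; nothing more can be done
```

I drew the yellow driver from the rack, seated the blade in the slot and turned the fastener about 0.9 rad counter-clockwise onto the red marks. I then pressed the cover down and handed in at about 9.5 s, still gripping the driver and pressing. `hand_in()` gives no verdict.

**Last checks before hand-in**
- **Cover:** the push went past the height where the bar had stopped it. It went stiff at TCP z 0.2133, against 0.2135 predicted for flush. The red marks measured 60.8 mm apart at flush height (61 nominal).
- **Push and grip:** the wrist force was about 20 N and the fingers were closed on the handle at 25 mm.
- **Slot angle:** in the last picture I viewed, before pressing, the slot read 12.3° against 12.8° for the marks. The numeric check after pressing disagreed a little: 9.7° against 14.1°. That is about 0.08 rad, still inside the 0.2 limit, and the blade hides part of the edge it was measured on.

**Not checked:** I did not re-image the other objects at the end. I saw no sign of contact with any of them.

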